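# Lay the coffee tray: comb the cinnamon, free the jammed cover, set the cups

### The job

Lay the coffee tray: with the hand rake comb the scattered cinnamon sticks into one parallel row, side by side along the tray's low rail, never touching them with the gripper, and stand the rake back on the counter. The steel cover is jammed askew in the wooden caddy: turn it level where it sits, before lifting it straight out, and set it flat on the tray over the whole row. Stand all the cups upright on the free part of the tray beyond the cover, and leave the saucers, jar and cezve where they are.

Things in the scene. Friction and masses are not known exactly. Their poses are not given: they have to be found in the camera images.
- tray: Fixed wooden tray. Origin on the counter; z up, x along its length away from the robot. Floor top at z 8 mm; inside x -135 to 180, y -135 to 135; rim 8 mm wide, top at z 24. A fixed low stop rail lies across it: x -104 to -96, y -75 to 75, top at z 20. The cover fits on the floor astride rail and row, its centre near x -46, y 0; the cups go beyond it, about x 135, up to y 92 either way.
- stick1: A cinnamon quill: double-scrolled brown bark, 100 mm long, 17 mm wide, 10 mm thick, 15 g; it lies flat and does not roll. Origin at its centre; y is its long axis. Starts anywhere on the tray between the rail and about 135 mm beyond the origin, askew by up to 40 degrees. May be absent.
- stick2: Another cinnamon quill like stick1: 100 mm long, 17 mm wide, 10 mm thick; origin at its centre, y its long axis. May be absent.
- stick3: Another cinnamon quill like stick1: 100 mm long, 17 mm wide, 10 mm thick; origin at its centre, y its long axis. May be absent.
- stick4: Another cinnamon quill like stick1: 100 mm long, 17 mm wide, 10 mm thick; origin at its centre, y its long axis. May be absent.
- stick5: Another cinnamon quill like stick1: 100 mm long, 17 mm wide, 10 mm thick; origin at its centre, y its long axis. May be absent.
- rake: Beech hand rake, 180 g, standing on its pegs on the counter. Origin between the peg tips; z up, y along the 110 mm wide head. Two rows (x -10 and 10) of five pegs, 8 mm thick and 29 mm long, y -48 to 48; above them a block 30 x 110 mm, z 28 to 46; then an upright grip 18 x 18 mm, z 46 to 126. Footprint of the pegs 28 x 104 mm.
- caddy: Fixed deep open wooden box that holds the cover. Origin under its centre on the counter; z up. Inside 158.5 mm (x) by 208 mm (y), floor top at z 8 mm, walls 8 mm thick, top of the walls at z 88.
- cover: Steel food cover, open below, 400 g: 150 (x) x 200 (y) x 60 mm high, walls 4 mm. Origin at the centre of its lower rim, z up. On top a wooden fin grip: 76 mm along x, 16 wide in y, z 60 to 96. Starts in the caddy, axes as the caddy's, its +x end 24 mm up on the muddler: 9.5 degrees askew, bound between the caddy's x walls (locks at 10.5). Level, it has 4 mm play each side in x, 4 in y.
- muddler: Wooden muddler, a stick 24 mm thick and 160 mm long lying on the caddy's floor along its +x wall, under the raised end of the cover. Origin under its thick part. It stays in the caddy.
- cup1: Small white handleless porcelain cup, 120 g, standing upright on the counter: 62 mm high, 59 mm across the rim, 50 at the foot. Origin under its centre, z up. May be absent.
- cup2: Another cup like cup1: 62 mm high, 59 mm across the rim; origin under its centre. May be absent.
- cup3: Another cup like cup1: 62 mm high, 59 mm across the rim; origin under its centre. May be absent.
- saucers: Stack of three white saucers, 120 mm across, 28 mm high; origin under its centre. Leave alone.
- jar: Glass sugar jar with closed steel lid, 72 mm across, 112 mm high; origin under its centre. Leave alone.
- cezve: Stainless cezve, 90 mm across, 78 mm high, with a long handle; origin under its centre. Leave alone.
Not all that is in view belongs to the job. What is shaped like the cover but orange is not meant.

How it is judged (in metres and radians):
On the way, in this order (a step that is already met when the one before it is completed fails the run):
1. the cover is turned level while it is still down in the caddy (angle between cover's own z axis and vertical below 0.045 rad and z of cover in the frame of caddy below 0.05 m and horizontal distance between cover and caddy below 0.02 m), for 0.2 s.
2. the cover is lifted clear of the caddy (z of cover in the frame of caddy above 0.09 m), for 0.1 s.
At the end, for the whole second after the job is handed in: Every stick lies flat in one layer, within 7 degrees of the rail and within about 105 mm beyond it, under the cover; the cover sits flat on the tray's floor; every cup stands upright on the floor beyond it; the rake stands upright on the counter; all at rest (angle between the y axis of each of stick1, stick2, stick3, stick4, stick5 and the y axis of tray, either way round below 0.12 rad and x of stick1 in the frame of tray between -0.096 and 0.008 m and z of each of stick1, stick2, stick3, stick4, stick5 in the frame of tray below 0.018 m and x of stick1 in the frame of cover between -0.066 and 0.066 m and y of stick1 in the frame of cover between -0.05 and 0.05 m and linear speed of each of stick1, stick2, stick3, stick4, stick5, cup1, cup2, cup3, cover, rake below 0.02 m/s and x of stick2 in the frame of tray between -0.096 and 0.008 m and x of stick2 in the frame of cover between -0.066 and 0.066 m and y of stick2 in the frame of cover between -0.05 and 0.05 m and x of stick3 in the frame of tray between -0.096 and 0.008 m and x of stick3 in the frame of cover between -0.066 and 0.066 m and y of stick3 in the frame of cover between -0.05 and 0.05 m and x of stick4 in the frame of tray between -0.096 and 0.008 m and x of stick4 in the frame of cover between -0.066 and 0.066 m and y of stick4 in the frame of cover between -0.05 and 0.05 m and x of stick5 in the frame of tray between -0.096 and 0.008 m and x of stick5 in the frame of cover between -0.066 and 0.066 m and y of stick5 in the frame of cover between -0.05 and 0.05 m and x of cup1 in the frame of tray between 0.03 and 0.165 m and y of cup1 in the frame of tray between -0.12 and 0.12 m and z of each of cup1, cup2, cup3, cover in the frame of tray below 0.0105 m and angle between each of cup1, cup2, cup3's own z axis and vertical below 0.05 rad and x of cup2 in the frame of tray between 0.03 and 0.165 m and y of cup2 in the frame of tray between -0.12 and 0.12 m and x of cup3 in the frame of tray between 0.03 and 0.165 m and y of cup3 in the frame of tray between -0.12 and 0.12 m and z of cover in the frame of tray above 0.005 m and angle between cover's own z axis and vertical below 0.03 rad and height (world z) of rake below 0.005 m and angle between rake's own z axis and vertical below 0.1 rad); the robot touches nothing.
It fails at once if the fingers or the arm touch a cinnamon stick (contact force between any of the fingers, the arm and stick1 above 0.3 N or contact force between any of the fingers, the arm and stick2 above 0.3 N or contact force between any of the fingers, the arm and stick3 above 0.3 N or contact force between any of the fingers, the arm and stick4 above 0.3 N or contact force between any of the fingers, the arm and stick5 above 0.3 N).
It fails at once if the saucers, the jar or the cezve are moved more than 15 mm (distance of any of saucers, jar, cezve from where it was at the start of the episode above 0.015 m).
It fails at once if a cup is tipped over (angle between any of cup1, cup2, cup3's own z axis and vertical above 0.5 rad).
Of stick1, stick2, stick3, stick4, stick5 only 3 to 5 are there at a start; the rules pass over those that are not, and their reading is None.
Of cup1, cup2, cup3 only 2 to 3 are there at a start; the rules pass over those that are not, and their reading is None.
At some moment in a run one of stick1, stick2, stick3, stick4, stick5 may be knocked a few centimetres aside while the robot is not near it.
It also fails if it takes over 210 s, if anything falls off the work surface, if the arm or the gripper's body presses on something with over 40 N, if the wrist force passes 120 N, or if a joint passes its speed limit or range.

### The arm

A 6-joint arm with a two-finger parallel gripper is mounted at the origin on the work surface. World frame = base frame: x ahead of the robot, y to its left, z up, the work surface at z = 0. Lengths are in m, angles in degrees, forces in N, time in s.
With the tool pointing down it reaches from about 0.25 to 0.725 m from the base axis. Payload 9.7 kg.
Tool frame: the origin (TCP) lies between the finger pads; the fingertips stand 19 mm ahead of it and the grasp point (between the pads) is the TCP; z points along the fingers, y is the line along which they close (so a half turn about z gives the same grasp; the last joint's range is limited). The gripper opens to 85 mm and grips with 20 to 120 N. Pads are 22 mm wide; open, the fingers measure 114 mm over their backs; the gripper's body (76 mm by 85 mm) begins 54 mm behind the grasp point. The pads swing forward as they close: fully open they stand 13 mm farther back than shut.
Start: joints at [76.662, 4.979, 10.078, 95.1, 0, 90], TCP at [0.127, 0.535, 0.25] pointing down, gripper open.
Joint ranges: [-179.16, 179.16], [-48.56, 103.87], [-65.8, 70.77], [-126.05, 130.52], [-82.76, 87.17], [-180, 180]. Speed limits (degrees/s): [127.2, 127.2, 147.25, 180, 180, 180].

### API

Orientations are given as [roll, pitch, yaw] about the fixed x, y, z axes, in that order (R = Rz(yaw) Ry(pitch) Rx(roll)).
In Python, from workcell import telemetry, camera, calibration, workorder gives the robot as it stands.
- The arm moves only by the tool play_rows, never from a script. Its argument "increments" is a list of rows, each a list of 3 entries, a list of its own where there are three numbers: the shift along the tool's x, y, z in mm, then the turn, a rotation vector about the tool's x, y, z in degrees, then the closure, from 0 (fully open) to 1 (shut). In form: [[[x, y, z], [ax, ay, az], jaw], ...]. A call has 1 to 20 rows; each row is the pose to reach, as a shift and turn from the pose commanded when the call began, along the tool's axes at that moment; what a row does not reach only later rows make up. A row lasts 1/10 s, in which the tool goes at most 50 mm and 8.59 degrees, less where a joint would pass 70% of its speed; a pose out of reach is approached as far as the arm can. A call with a gripper value outside its range is refused whole. The fingers move at their own pace and stop on an object; "grip_force" is the grip in N (left out, the last holds). Time passes only in rows, so rows that repeat a pose let the fingers close. It gives the time, the measured TCP pose, the force, the opening and the grip force at its end, in the units of the state.
- telemetry.get_obs(): the state, without advancing time (a new reading comes with each control period).
- camera(name): name is "scene" or "top" or "wrist"; returns (picture, depth): 420x560x3 uint8, red, green, blue; 420x560 float32, m along the optical axis (not along the pixel's ray), 0 where there is no reading.
- calibration(name): a dict with "vertical_fov" (degrees; the focal length in pixels is half the picture's height over the tangent of half this angle, whatever the lens; pixels are square), "cx", "cy" (the principal point, pixels), "k1" (the pictures are not rectified: a ray, as slopes to the right and down, at radius r is drawn at 1 + k1 r^2 times it, then the intrinsics apply), "rvec" (rotation vector, rad) and "tvec" (3), from world to camera coordinates, as OpenCV has them; the wrist camera has in their place "hand_eye" (4x4, takes a point from camera to tool coordinates, whose origin is the TCP and whose axes are the flange's). Camera axes: x right, y down, z forward; pixel columns grow to the right and rows downward; lengths in m; the calibration is good to about 2 mm. A picture is of the moment at which its call begins: read the wrist's pose just before it. calibration takes no time and is no camera call.
- workorder.job_done(): hands the job in; it is judged then, once.
The state is a dict: "time": time; "q": joint angles; "qd": joint speeds; "joint_efforts": joint torques, N m; "ee_pos": TCP position; "tcp_rot": TCP orientation; "wrist_force": force on the tool from outside, world axes, zero at the start; "torque": the same for the moment, N m; "opening": finger opening in m; "grasp_force": force on a finger pad.
Only numpy, scipy, OpenCV 4.12 (cv2) and the standard library are available. Lean on these libraries where they do the work, as an engineer would, in place of code of your own. Each camera call takes 0.05 s, during which the arm holds its last target. There are 200 camera calls.

## Working session

There is one attempt and no reset: what is moved stays moved. The work goes in short steps, Python scripts to look and compute and a tool call to move; the robot and the scene stay as the last step left them, time stands still between calls to the robot, and variables do not carry over. Pictures are saved under pics/ and viewed, at most 14 in all, crops included, and the job is handed in when it is done.

Besides the shell and the picture viewer there is one more tool, called after ">>>" as name(argument=value, ...) on one line, values as JSON. play_rows: Moves the arm, as the interface text tells. Its arguments: {"type":"object","properties":{"increments":{"type":"array"},"grip_force":{"type":"number"}},"required":["increments"]}

```bash
ls; mkdir -p pics; cat > h.py <<'E'
import numpy as np, cv2
from scipy.spatial.transform import Rotation as R
from workcell import telemetry, camera, calibration, workorder
def cloud(name):
    c=calibration(name); s=telemetry.get_obs(); img,d=camera(name)
    h,w=d.shape; f=h/2/np.tan(np.radians(c['vertical_fov'])/2)
    K=np.array([[f,0,c['cx']],[0,f,c['cy']],[0,0,1.]])
    u,v=np.meshgrid(np.arange(w),np.arange(h))
    p=cv2.undistortPoints(np.stack([u,v],-1).reshape(-1,1,2).astype(float),K,np.array([c['k1'],0,0,0.])).reshape(h,w,2)
    P=np.dstack([p*d[...,None],d])
    if 'hand_eye' in c:
        H=np.array(c['hand_eye']); P=P@H[:3,:3].T+H[:3,3]
        P=P@R.from_euler('xyz',s['tcp_rot'],degrees=True).as_matrix().T+np.array(s['ee_pos'])
    else:
        Rm=cv2.Rodrigues(np.array(c['rvec'],float))[0]; P=(P-np.array(c['tvec']).ravel())@Rm
    P[d==0]=np.nan
    return img,P,K
def save(name,img): cv2.imwrite('pics/'+name+'.png',img[...,::-1])
E
python3 - <<'E'
from h import *
print(telemetry.get_obs())
for n in('top','scene'):
    i,P,K=cloud(n); save(n+'0',i); np.save(n+'0.npy',P); np.save(n+'0i.npy',i); print(calibration(n))
print(calibration('wrist'))
E
```

```text
pics
{'time': 0.0, 'q': array([ 7.66610782e+01,  5.00974350e+00,  1.00353882e+01,  9.50994133e+01,
       -5.05061444e-06,  9.00011626e+01]), 'qd': array([ 0.03924932,  0.06455541, -0.09721006,  0.02957091,  0.08251172,
       -0.00821583]), 'joint_efforts': array([-3.98313796e-04, -5.20394933e+01,  4.64798677e+01,  1.65694073e-02,
       -4.92892366e-05,  4.68901419e-06]), 'ee_pos': array([0.12684484, 0.53496782, 0.24960444]), 'tcp_rot': array([-1.79926231e+02,  6.54745725e-06,  1.66659916e+02]), 'wrist_force': array([-0.25960725,  0.29229634,  0.20383492]), 'torque': array([0.00803219, 0.0057137 , 0.03381079]), 'grasp_force': 0.0, 'opening': 0.08518567866604461}
{'vertical_fov': 52.71509487919425, 'cx': 276.9164913615059, 'cy': 208.62415402563136, 'k1': -0.11286722265480188, 'rvec': array([ 2.15180541, -2.12101496,  0.19760914]), 'tvec': array([-0.02494227,  0.54096195,  1.42587085])}
{'vertical_fov': 47.093658258348505, 'cx': 286.39947964574986, 'cy': 209.99235906489176, 'k1': -0.054523561564434955, 'rvec': array([ 2.12476895,  1.14577606, -0.48564587]), 'tvec': array([-0.27835893, -0.24204756,  1.7848373 ])}
{'vertical_fov': 63.755731572332934, 'cx': 281.03529638628396, 'cy': 207.2846540399218, 'k1': -0.0383315692458162, 'hand_eye': array([[ 1.36630255e-04, -9.52964308e-01, -3.03082511e-01,
         7.61259261e-02],
       [ 9.99999366e-01,  4.69028785e-04, -1.02393742e-03,
        -6.30384059e-04],
       [ 1.11793024e-03, -3.03082179e-01,  9.52963768e-01,
        -1.23826945e-01],
       [ 0.00000000e+00,  0.00000000e+00,  0.00000000e+00,
         1.00000000e+00]])}
```

View pics/top0.png

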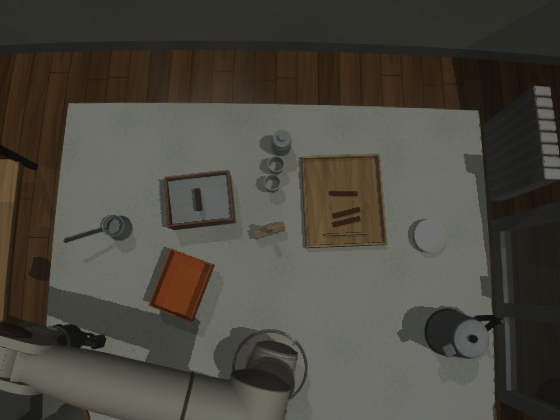

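View pics/scene0.png

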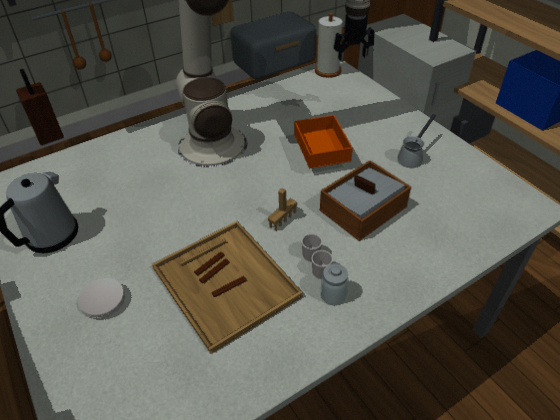

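The top view shows the tray at about (343,200) with three sticks at (343,193), (346,212) and (346,221), and the rail along y≈235. The caddy with the steel cover is at (200,198) and the rake at (268,230). Two cups stand at (275,165) and (272,184), right beside the jar at (281,140).

```bash
python3 - <<'E'
from h import *
P=np.load('top0.npy'); i=np.load('top0i.npy').astype(int)
def blob(m,n,minn=15):
    k,l,s,c=cv2.connectedComponentsWithStats(m.astype(np.uint8))
    for j in range(1,k):
        if s[j,4]<minn: continue
        q=P[l==j]; r=cv2.minAreaRect((q[:,:2]*1000).astype(np.float32))
        print(n,s[j,:2]+s[j,2:4]//2,s[j,4],'ctr',np.round(r[0],1),'size',np.round(r[1],1),'ang',round(r[2],1),'z',np.round(np.percentile(q[:,2],[5,50,95])*1000,1))
z=P[...,2]; v,u=np.indices(z.shape)
def box(a,b,c,d): return (u>a)&(u<b)&(v>c)&(v<d)
lum=i.sum(2)
print(np.nanmedian(z[box(440,470,150,200)]))
blob(box(290,395,145,255)&(z>0.019),'rim',100)
blob(box(305,378,160,228)&(lum<170),'stickdark')
blob(box(305,378,160,242)&(z>0.0145),'stickz')
blob(box(155,245,165,235)&(z>0.07)&(z<0.095)&(i[...,0]-i[...,2]>15),'caddy',10)
blob(box(155,245,165,235)&(z>0.095),'fin',10)
blob(box(245,290,215,245)&(z>0.1),'rakegrip',4)
blob(box(245,290,215,245)&(z>0.036)&(z<0.06),'rakehead',8)
blob(box(255,295,150,195)&(z>0.045)&(z<0.075),'cup')
blob(box(265,295,128,160)&(z>0.09),'jar')
blob(box(155,220,245,325)&(z>0.01),'orange',50)
for p in [(275,165),(272,184),(345,235),(343,193)]: print(p,i[p[1],p[0]],np.round(P[p[1],p[0]],4))
E
```

```text
-0.0007197224816161193
rim [342 181] 355 ctr [ 655.1 -249.8] size [295.9 195. ] ang 89.8 z [19.7 23.4 28.9]
rim [345 225] 340 ctr [ 493.9 -258.8] size [156.8 289.7] ang 2.0 z [19.9 23.7 28.5]
stickdark [376 176] 51 ctr [ 675.9 -380.7] size [112.6   8. ] ang 0.4 z [ 2.5  7.1 12.3]
stickdark [343 193] 155 ctr [ 608.3 -253.8] size [106.3  20.7] ang 87.7 z [ 6.9 15.9 23. ]
stickdark [346 213] 162 ctr [ 538.  -264.2] size [ 21.3 104.4] ang 14.8 z [ 5.9 16.  21.8]
stickdark [346 221] 160 ctr [ 506.  -262.8] size [ 21.4 103.4] ang 13.9 z [ 6.3 15.5 21.6]
stickz [335 193] 44 ctr [ 608.4 -223.4] size [18.8 39.8] ang 2.6 z [14.7 18.  24.1]
stickz [350 193] 62 ctr [ 609.4 -276.6] size [54.4 19.1] ang 90.0 z [14.7 17.9 23.4]
stickz [346 212] 101 ctr [ 537.7 -263. ] size [ 16.4 100.4] ang 14.8 z [14.7 18.1 22.9]
stickz [347 222] 104 ctr [ 504.1 -263.4] size [ 19.7 107.7] ang 13.8 z [14.7 17.  21.9]
stickz [307 232] 28 ctr [ 463.6 -122.2] size [63.7  4.3] ang 0.1 z [19.  24.3 28.4]
stickz [331 234] 38 ctr [ 458.2 -208.7] size [ 8.4 49.1] ang 1.5 z [14.9 19.3 26.5]
stickz [353 234] 60 ctr [ 461.9 -
[... 211 characters left out ...]
121.4]
rakegrip [268 227] 35 ctr [466.8  11.6] size [17.8 17.5] ang 18.9 z [114.5 125.1 129.5]
rakehead [268 230] 243 ctr [467.5  11.7] size [ 30.7 110.1] ang 18.0 z [39.8 45.4 50.8]
cup [275 164] 76 ctr [699.7  -9. ] size [55.9 56. ] ang 9.3 z [46.7 58.5 65.8]
cup [272 182] 74 ctr [633.5   3.1] size [57.4 52.4] ang 0.8 z [47.5 57.7 67. ]
jar [281 138] 264 ctr [781.9 -27.6] size [61.4 61.6] ang 73.0 z [ 92.4  98.5 112.2]
orange [185 285] 2847 ctr [274.6 298.5] size [154.7 201. ] ang 71.1 z [35.1 41.1 95.3]
(275, 165) [81 80 75] [ 0.7105 -0.0085  0.0028]
(272, 184) [82 80 75] [0.6373 0.0014 0.0106]
(345, 235) [52 44 30] [ 0.4573 -0.2612  0.0039]
(343, 193) [48 30 20] [ 0.6055 -0.2525  0.0243]
```

```bash
cat >> h.py <<'E'
def go(pos,rpy,o=None):
    """shift (mm, tool axes) and rotvec (deg, tool axes) to a world pose (mm, deg)"""
    o=o or telemetry.get_obs()
    A=R.from_euler('xyz',o['tcp_rot'],degrees=True)
    s=A.inv().apply(np.array(pos)-np.array(o['ee_pos'])*1000)
    r=(A.inv()*R.from_euler('xyz',rpy,degrees=True)).as_rotvec(degrees=True)
    print('shift',np.round(s,1),'turn',np.round(r,2)); return s,r
E
python3 - <<'E'
from h import *
P=np.load('top0.npy'); z=P[...,2]; v,u=np.indices(z.shape)
m=(u>290)&(u<395)&(v>145)&(v<255)&(z>0.016)&(z<.035)
q=P[m][:,:2]*1000
r=cv2.minAreaRect(q.astype(np.float32)); print(r)
for a in (0,1,2,2.5,3,4):
    c,s=np.cos(np.radians(a)),np.sin(np.radians(a)); w=q@np.array([[c,-s],[s,c]])
    x=np.percentile(w[:,0],[.5,99.5]);y=np.percentile(w[:,1],[.5,99.5]); print(a,x,y,x.ptp() if hasattr(x,'ptp') else np.ptp(x),np.ptp(y))
go([467,12,250],[180,0,108])
E
```

```text
((583.8632202148438, -254.0666961669922), (333.8850402832031, 289.96319580078125), 3.1991937160491943)
0 [411.78046282 752.24045888] [-403.39065591 -102.34252424] 340.45999606394827 301.04813167160967
1 [409.42372969 746.83409286] [-411.31561001 -114.9656321 ] 337.410363163756 296.3499779101058
2 [406.69659925 741.34079278] [-419.56588146 -127.6028083 ] 334.644193534016 291.9630731551254
2.5 [405.35856721 738.56193627] [-423.70463377 -133.84508693] 333.2033690584616 289.8595468313934
3 [403.46364472 735.81657729] [-428.20186206 -139.80301561] 332.35293257405266 288.3988464511491
4 [397.20245674 730.69251807] [-439.65234821 -148.47798986] 333.49006132887433 291.17435834657556
shift [-4.516e+02 -4.304e+02  2.000e-01] turn [-6.000e-02  4.000e-02  5.866e+01]
```

>>> play_rows(increments=[[[-30,-29,0],[0,0,4],0],[[-64,-61,0],[0,0,8],0],[[-98,-93,0],[0,0,13],0],[[-132,-125,0],[0,0,18],0],[[-166,-157,0],[0,0,23],0],[[-200,-190,0],[0,0,28],0],[[-234,-223,0],[0,0,33],0],[[-268,-256,0],[0,0,38],0],[[-302,-288,0],[0,0,43],0],[[-336,-320,0],[0,0,48],0],[[-370,-352,0],[0,0,52],0],[[-404,-384,0],[0,0,56],0],[[-430,-410,0],[0,0,58.6],0],[[-446,-425,0],[0,0,58.6],0],[[-451.6,-430.4,0],[0,0,58.6],0],[[-451.6,-430.4,0],[0,0,58.6],0],[[-451.6,-430.4,0],[0,0,58.6],0]])

```text
time: 1.8
ee_pos: [0.4666, 0.0129, 0.2502]
tcp_rot: [-180.0, -0.0, 108.1]
wrist_force: [0.6, 0.1, -0.9]
opening: 0.0855
grasp_force: 0.0
```

```bash
python3 - <<'E'
from h import *
o=telemetry.get_obs(); print(o['time'],o['q'],o['ee_pos'],o['tcp_rot'])
i,P,K=cloud('wrist'); z=P[...,2]; save('w1',i)
near=(abs(P[...,0]-.467)<.07)&(abs(P[...,1]-.012)<.07)
for lo,hi in((.11,.14),(.036,.055)):
    q=P[near&(z>lo)&(z<hi)]; print(len(q),cv2.minAreaRect((q[:,:2]*1000).astype(np.float32)),np.median(q[:,2]))
E
```

```text
1.8 [ 1.57031177e+00 -6.34798505e+00 -1.14477680e+00  9.52298926e+01
  1.33367298e-02  7.34810923e+01] [0.46657119 0.01285251 0.25022465] [-1.79978209e+02 -2.03734833e-02  1.08089213e+02]
593 ((468.941650390625, 9.272438049316406), (18.107421875, 18.058992385864258), 17.614355087280273) 0.12568827616460992
2281 ((468.79254150390625, 9.530902862548828), (30.032896041870117, 108.990234375), 18.293006896972656) 0.04611210201306093
```

```bash
python3 - <<'E'
from h import *
go([468.9,9.4,100],[180,0,108])
E
```

```text
shift [ -4.2   1.1 150.4] turn [-0.   -0.01  0.12]
```

>>> play_rows(grip_force=80, increments=[[[-4.2,1.1,25],[0,0,0],0],[[-4.2,1.1,60],[0,0,0],0],[[-4.2,1.1,100],[0,0,0],0],[[-4.2,1.1,130],[0,0,0],0],[[-4.2,1.1,145],[0,0,0],0],[[-4.2,1.1,150.4],[0,0,0],0],[[-4.2,1.1,150.4],[0,0,0],0],[[-4.2,1.1,150.4],[0,0,0],0.5],[[-4.2,1.1,150.4],[0,0,0],1],[[-4.2,1.1,150.4],[0,0,0],1],[[-4.2,1.1,150.4],[0,0,0],1],[[-4.2,1.1,150.4],[0,0,0],1],[[-4.2,1.1,150.4],[0,0,0],1],[[-4.2,1.1,150.4],[0,0,0],1],[[-4.2,1.1,150.4],[0,0,0],1]])

```text
time: 3.35
ee_pos: [0.4695, 0.0085, 0.1003]
tcp_rot: [180.0, 0.0, 108.1]
wrist_force: [-0.1, -0.1, 6.0]
opening: 0.017
grasp_force: 77.9
```

```bash
python3 - <<'E'
from h import *
o=telemetry.get_obs(); print(o['opening'],o['grasp_force'],o['ee_pos'],o['wrist_force'])
T=np.array([561.0,-255.7]);a=np.radians(3);M=np.array([[np.cos(a),-np.sin(a)],[np.sin(a),np.cos(a)]])
w=lambda x,y:T+M@[x,y]
P=np.load('top0.npy')
for s in ([608.3,-253.8],[538,-264],[506,-263]): print('stick tray',M.T@(np.array(s)-T))
t=w(85,-5); print(t); go([*t,180],[180,0,93])
E
```

```text
0.01695004605365763 77.86056518554688 [0.46949684 0.00847677 0.10029515] [-0.14528758 -0.1486691   5.97526605]
stick tray [47.33461531 -0.57809461]
stick tray [-23.40286774  -7.08489814]
stick tray [-55.30667689  -4.41151801]
[ 646.14519024 -256.24459139]
shift [-306.5   85.9  -79.6] turn [3.000e-02 1.000e-02 1.505e+01]
```

>>> play_rows(increments=[[[0,0,-20],[0,0,0],1],[[0,0,-50],[0,0,0],1],[[-15,5,-75],[0,0,1],1],[[-45,13,-80],[0,0,2.5],1],[[-80,22,-80],[0,0,4],1],[[-120,34,-80],[0,0,6],1],[[-160,45,-80],[0,0,8],1],[[-200,56,-80],[0,0,10],1],[[-240,67,-80],[0,0,12],1],[[-270,76,-80],[0,0,14],1],[[-292,82,-80],[0,0,15],1],[[-303,85,-80],[0,0,15],1],[[-306.5,86,-80],[0,0,15],1],[[-306.5,86,-80],[0,0,15],1],[[-306.5,86,-80],[0,0,15],1]])

```text
time: 4.85
ee_pos: [0.6459, -0.2556, 0.1797]
tcp_rot: [-180.0, -0.0, 93.1]
wrist_force: [-0.5, 0.3, -2.2]
opening: 0.0171
grasp_force: 78.6
```

```bash
python3 - <<'E'
from h import *
o=telemetry.get_obs(); print(o['opening'],o['q'],o['ee_pos'],o['tcp_rot'])
i,P,K=cloud('wrist'); save('w2',i)
i2,P2,K=cloud('top'); save('t2',cv2.resize(i2[140:260,285:405],(600,600)))
E
```

```text
0.01706398937447841 [-2.15901699e+01  2.49365429e+01  2.63673839e+01  9.14693278e+01
  6.69832603e-03  6.53202707e+01] [ 0.6458607  -0.25555273  0.17967973] [-1.79967826e+02 -2.21564430e-02  9.30895509e+01]
```

View pics/w2.png

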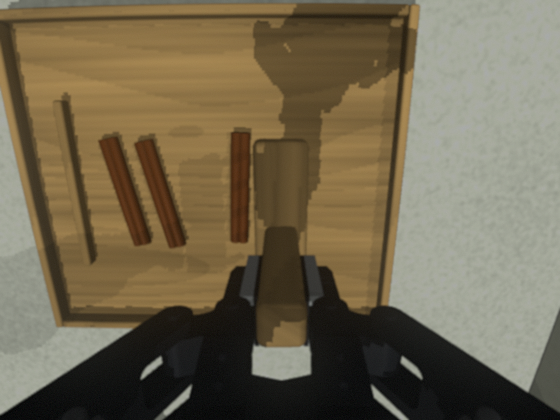

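The wrist view shows three sticks at (125,190), (160,190) and (240,185), the rail at (75,180), and the rake held upright beyond all of them. I'll check the rail and stick numbers from this cloud.

```bash
cat >> h.py <<'E'
T=np.array([561.0,-255.7]);YAW=3.0
def setM():
    a=np.radians(YAW); return np.array([[np.cos(a),-np.sin(a)],[np.sin(a),np.cos(a)]])
M=setM()
w=lambda x,y:T+M@np.array([x,y])
def intray(P): return (P[...,:2]*1000-T)@M
def sticks(i,P,zlo=.012,zhi=.03):
    X=intray(P); z=P[...,2]; j=i.astype(int)
    rb=(j[...,0]>1.9*j[...,2])&(j[...,0]>1.45*j[...,1]) # red-brown
    m=rb&(abs(X[...,0]-20)<150)&(abs(X[...,1])<130)&(z>.005)&(z<zhi)
    m=cv2.morphologyEx(m.astype(np.uint8),cv2.MORPH_OPEN,np.ones((3,3)))
    k,l,s,c=cv2.connectedComponentsWithStats(m)
    for b in range(1,k):
        if s[b,4]<60: continue
        q=X[l==b]; r=cv2.minAreaRect(q.astype(np.float32)); print('stick? tray ctr',np.round(r[0],1),np.round(r[1],1),round(r[2],1),'n',s[b,4],'z',np.round(np.median(P[l==b][:,2]),4))
E
python3 - <<'E'
from h import *
i,P,K=cloud('wrist'); sticks(i,P)
X=intray(P); z=P[...,2]
m=(abs(X[...,0]+100)<15)&(abs(X[...,1])<72)&(z>.015)&(z<.026)
print('rail',cv2.minAreaRect(X[m].astype(np.float32)))
for n,mm in(('+y',(abs(X[...,1]-139)<12)&(abs(X[...,0])<110)),('-y',(abs(X[...,1]+139)<12)&(abs(X[...,0])<110)),('+x',(abs(X[...,0]-184)<12)&(abs(X[...,1])<110))):
    q=X[mm&(z>.018)&(z<.03)]
    if len(q)>20: print(n,len(q),cv2.minAreaRect(q.astype(np.float32)))
print(np.nanmedian(z[(abs(X[...,0]-20)<12)&(abs(X[...,1])<80)]))
E
```

```text
stick? tray ctr [49.3 -3.3] [99.  15.3] 87.6 n 1887 z 0.0177
stick? tray ctr [-52.7  -6.6] [15.9 98.6] 11.0 n 1923 z 0.0178
stick? tray ctr [-21.4  -8.7] [15.9 98.9] 11.9 n 1897 z 0.0177
rail ((-98.09656524658203, -0.0274810791015625), (9.274003982543945, 143.86434936523438), 0.09390118718147278)
+y 3832 ((-0.0134735107421875, 137.8359832763672), (219.858154296875, 9.574915885925293), 0.0908721536397934)
-y 547 ((-79.08513641357422, -139.26951599121094), (61.630516052246094, 8.80040168762207), 1.2762337923049927)
+x 2716 ((185.3575897216797, 0.07311248779296875), (9.356940269470215, 219.76165771484375), 0.23096509277820587)
0.008618521808183302
```

>>> play_rows(increments=[[[-3,0,15],[0,0,0],1],[[-3,0,40],[0,0,0],1],[[-3,0,58],[0,0,0],1],[[-3,0,67],[0,0,0],1],[[-3,0,69.5],[0,0,0],1],[[-3,0,69.5],[0,0,0],1],[[-3,0,69.5],[0,0,0],1]])

```text
time: 5.7
ee_pos: [0.6467, -0.2594, 0.1115]
tcp_rot: [179.9, 0.0, 93.1]
wrist_force: [0.4, 0.9, -1.4]
opening: 0.0169
grasp_force: 78.7
```

>>> play_rows(increments=[[[0,-3,0],[0,0,0],1],[[0,-8,0],[0,0,0],1],[[0,-14,0],[0,0,0],1],[[0,-20,0],[0,0,0],1],[[0,-26,0],[0,0,0],1],[[0,-32,0],[0,0,0],1],[[0,-38,0],[0,0,0],1],[[0,-44,0],[0,0,0],1],[[0,-50,0],[0,0,0],1],[[0,-56,0],[0,0,0],1],[[0,-62,0],[0,0,0],1],[[0,-68,0],[0,0,0],1],[[0,-74,0],[0,0,0],1],[[0,-80,0],[0,0,0],1],[[0,-86,0],[0,0,0],1],[[0,-92,0],[0,0,0],1],[[0,-98,0],[0,0,0],1],[[0,-102,0],[0,0,0],1],[[0,-106,0],[0,0,0],1],[[0,-106,0],[0,0,0],1]])

```text
time: 7.7
ee_pos: [0.54, -0.2649, 0.1105]
tcp_rot: [-180.0, 0.0, 93.0]
wrist_force: [0.4, 0.3, -2.6]
opening: 0.0169
grasp_force: 78.5
```

```bash
sed -i 's/^T=np.*;YAW/T=np.array([562.7,-256.5]);YAW/' h.py; python3 - <<'E'
from h import *
o=telemetry.get_obs(); print(o['time'],intray(np.array(o['ee_pos'])),o['ee_pos'],o['wrist_force'])
i,P,K=cloud('wrist'); save('w3',i); sticks(i,P)
E
```

```text
7.7 [-23.08407109  -7.2208232 ] [ 0.54002547 -0.26491905  0.11048433] [ 0.37676631  0.33496662 -2.56545272]
stick? tray ctr [-63.8  -4.3] [103.8  47.7] 88.4 n 8944 z 0.0177
```

View pics/w3.png

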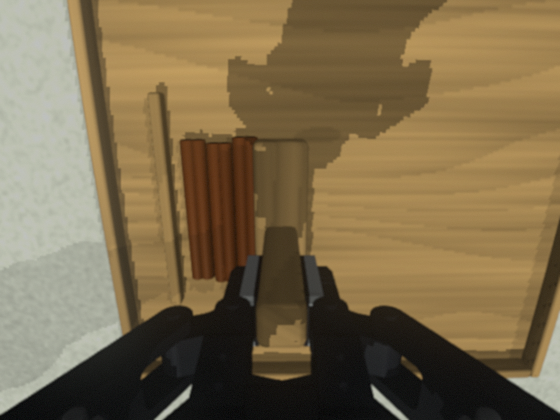

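The three sticks now lie parallel at columns 180–257, with a gap of about 8 mm to the rail at column 165. I'll push a little more, back off and lift.

>>> play_rows(increments=[[[0,-3,0],[0,0,0],1],[[0,-6,0],[0,0,0],1],[[0,-7,0],[0,0,0],1],[[0,-7,0],[0,0,0],1],[[0,-4,0],[0,0,0],1],[[0,3,0],[0,0,0],1],[[0,8,0],[0,0,0],1],[[0,10,-5],[0,0,0],1],[[0,10,-20],[0,0,0],1],[[0,10,-45],[0,0,0],1],[[0,10,-65],[0,0,0],1],[[0,10,-70],[0,0,0],1],[[0,10,-70],[0,0,0],1]])

```text
time: 9.05
ee_pos: [0.5509, -0.2645, 0.1818]
tcp_rot: [179.9, 0.1, 93.1]
wrist_force: [0.1, 0.2, -2.7]
opening: 0.0174
grasp_force: 78.6
```

```bash
python3 - <<'E'
from h import *
i,P,K=cloud('wrist'); save('w4',i); sticks(i,P)
go([468.9,9.4,180],[180,0,108]);go([468.9,9.4,100],[180,0,108])
E
```

```text
stick? tray ctr [-69.9  -4.7] [102.5  52.1] 89.9 n 6070 z 0.0177
shift [277.8 -66.9   0.4] turn [ 2.000e-02  1.000e-02 -1.494e+01]
shift [277.8 -66.9  80.4] turn [ 2.000e-02  1.000e-02 -1.494e+01]
```

>>> play_rows(increments=[[[20,-5,0],[0,0,-1],1],[[55,-13,0],[0,0,-3],1],[[95,-23,0],[0,0,-5],1],[[135,-32,0],[0,0,-7],1],[[175,-42,0],[0,0,-9],1],[[215,-52,0],[0,0,-11],1],[[250,-60,0],[0,0,-13],1],[[270,-65,0],[0,0,-15],1],[[277.8,-66.9,5],[0,0,-15],1],[[277.8,-66.9,20],[0,0,-15],1],[[277.8,-66.9,45],[0,0,-15],1],[[277.8,-66.9,65],[0,0,-15],1],[[277.8,-66.9,75],[0,0,-15],1],[[277.8,-66.9,79],[0,0,-15],1],[[277.8,-66.9,80],[0,0,-15],1],[[277.8,-66.9,80],[0,0,-15],1]])

```text
time: 10.7
ee_pos: [0.469, 0.0089, 0.1004]
tcp_rot: [180.0, 0.0, 108.0]
wrist_force: [0.2, -0.2, -2.2]
opening: 0.0174
grasp_force: 78.7
```

>>> play_rows(increments=[[[0,0,0],[0,0,0],0.7],[[0,0,0],[0,0,0],0.4],[[0,0,0],[0,0,0],0],[[0,0,0],[0,0,0],0],[[0,0,0],[0,0,0],0],[[0,0,-10],[0,0,0],0],[[0,0,-30],[0,0,0],0],[[0,0,-60],[0,0,0],0],[[0,0,-100],[0,0,0],0],[[0,0,-140],[0,0,0],0],[[0,0,-150],[0,0,0],0]])

```text
time: 11.8
ee_pos: [0.4697, 0.0096, 0.2555]
tcp_rot: [179.7, 0.1, 108.1]
wrist_force: [0.6, 0.1, 0.1]
opening: 0.0855
grasp_force: 0.0
```

```bash
python3 - <<'E'
from h import *
o=telemetry.get_obs(); print(o['ee_pos'],o['tcp_rot'],o['q'])
i,P,K=cloud('top'); z=P[...,2]
near=(abs(P[...,0]-.467)<.07)&(abs(P[...,1]-.012)<.07)
q=P[near&(z>.036)&(z<.055)]; print(cv2.minAreaRect((q[:,:2]*1000).astype(np.float32)))
go([569,251,250],[180,0,188])
# tilted pose of tool for cover at caddy yaw
P=np.load('top0.npy')
E
```

```text
[0.46972882 0.00955641 0.25554929] [1.79654498e+02 1.03603862e-01 1.08063569e+02] [ 1.16475778e+00 -6.18752386e+00 -4.04821620e-01  9.54220034e+01
  1.30240124e-03  7.31008809e+01]
((0.0, 0.0), (0.0, 0.0), 0.0)
shift [198.8 169.1   5.6] turn [  0.21   0.31 -79.94]
```

>>> play_rows(increments=[[[10,8,-5],[0,0,-4],0],[[30,25,-10],[0,0,-12],0],[[55,47,-20],[0,0,-20],0],[[85,72,-30],[0,0,-28],0],[[115,98,-40],[0,0,-36],0],[[145,123,-44],[0,0,-44],0],[[170,145,-44],[0,0,-52],0],[[190,161,-44],[0,0,-60],0],[[198.8,169,-44],[0,0,-68],0],[[198.8,169,-44],[0,0,-76],0],[[198.8,169,-44],[0,0,-80],0],[[198.8,169,-44],[0,0,-80],0],[[198.8,169,-44],[0,0,-80],0]])

```text
time: 13.15
ee_pos: [0.5677, 0.2508, 0.2937]
tcp_rot: [-180.0, -0.1, -172.1]
wrist_force: [-0.2, 0.3, 0.4]
opening: 0.0851
grasp_force: 0.0
```

```bash
python3 - <<'E'
from h import *
o=telemetry.get_obs(); print(o['ee_pos'],o['tcp_rot'],o['q'])
i,P,K=cloud('wrist'); z=P[...,2]; save('w5',i); j=i.astype(int)
np.save('w5.npy',P); np.save('w5i.npy',i)
wall=(z>.08)&(z<.096)&(j[...,0]>1.4*j[...,2])
q=P[wall][:,:2]*1000; r=cv2.minAreaRect(q.astype(np.float32)); print('wall',r,len(q))
f=(z>.1)&(z<.14)&(j[...,0]>1.4*j[...,2]); q=P[f]*1000; print('fin',cv2.minAreaRect(q[:,:2].astype(np.float32)),len(q))
A=np.c_[q[:,:2]-q[:,:2].mean(0),np.ones(len(q))]
c,s=np.cos(np.radians(7.8)),np.sin(np.radians(7.8)); u=(q[:,0]-569)*c+(q[:,1]-251)*s
for a in range(-60,50,10):
    k=(u>a)&(u<a+10)
    if k.sum()>5: print(a+5,np.percentile(q[k,2],[10,50,90]).round(1),k.sum())
E
```

```text
[0.56774093 0.25084166 0.29374732] [-1.79984626e+02 -5.17991178e-02 -1.72071465e+02] [ 2.38372513e+01  1.66946530e+01  2.85204116e+01  1.01879788e+02
 -5.86872123e-04  1.59087094e+01]
wall ((545.4030151367188, 190.5430908203125), (251.24813842773438, 338.4151306152344), 10.510437965393066) 6613
fin ((508.11151123046875, 141.62962341308594), (283.47552490234375, 64.26433563232422), 64.4817123413086) 1949
-45 [108.1 109.4 110.6] 100
-35 [109.5 110.8 112. ] 165
-25 [111.2 112.4 113.7] 160
-15 [112.8 113.9 115.3] 153
-5 [114.6 115.9 117. ] 157
5 [116.3 117.4 118.6] 149
15 [117.8 119.1 120.2] 153
25 [119.1 120.2 121.2] 76
```

View pics/w5.png

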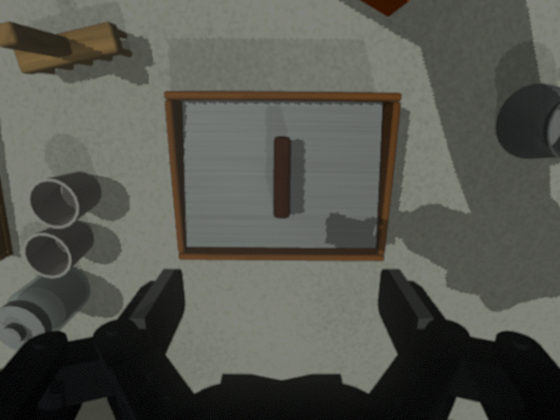

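The view shows the caddy at (283,175) with the fin at (282,177), square to it and higher at the far end. The rake is standing at (70,45). I'll refine the caddy pose.

```bash
python3 - <<'E'
from h import *
P=np.load('w5.npy'); i=np.load('w5i.npy').astype(int); z=P[...,2]
n=(abs(P[...,0]-.569)<.12)&(abs(P[...,1]-.251)<.14)
rb=(i[...,0]>1.4*i[...,2])
q=P[n&rb&(z>.082)&(z<.094)][:,:2]*1000
f=P[n&rb&(z>.103)&(z<.13)]*1000
# wall rect by central strip edges
lab=cv2.connectedComponentsWithStats((n&rb&(z>.082)&(z<.094)).astype(np.uint8))
b=1+np.argmax(lab[2][1:,4]); q=P[lab[1]==b][:,:2]*1000
print('wall',cv2.minAreaRect(q.astype(np.float32)),len(q)); print('fin',cv2.minAreaRect(f[:,:2].astype(np.float32)),f.mean(0))
a=np.radians(7.9);Rm=np.array([[np.cos(a),-np.sin(a)],[np.sin(a),np.cos(a)]])
X=(P[...,:2]*1000-[569,251])@Rm
for nm,m in(('-x',(abs(X[...,1])<80)&(X[...,0]<-60)),('+x',(abs(X[...,1])<80)&(X[...,0]>60)),('-y',(abs(X[...,0])<60)&(X[...,1]<-80)),('+y',(abs(X[...,0])<60)&(X[...,1]>80))):
    r=X[m&n&rb&(z>.083)&(z<.094)]; print(nm,np.percentile(r,[3,50,97],axis=0).round(1).tolist(),len(r))
o=telemetry.get_obs()
# cover pose from model: origin (5,0,20.4) in caddy, tilt; grasp point cover z 86
def tool(C,yaw,ox,oz,th,h=86):
    rc=R.from_euler('z',yaw,degrees=True)*R.from_euler('y',-th,degrees=True)
    p=np.array([C[0],C[1],0])+R.from_euler('z',yaw,degrees=True).apply([ox,0,oz])+rc.apply([0,0,h])
    rt=rc*R.from_euler('xyz',[180,0,180],degrees=True)
    return p,rt.as_euler('xyz',degrees=True)
C=(569,251)
for args in((5,20.4,9.5),(5,70,9.5)):
    p,e=tool(C,7.9,*args); print(p,e); go(p,e)
E
```

```text
wall ((569.2867431640625, 250.44839477539062), (172.86199951171875, 222.94448852539062), 7.525256633758545) 6034
fin ((558.8270874023438, 248.99307250976562), (71.74551391601562, 12.835052490234375), 7.805181503295898) [558.0459328  248.56193907 114.70746046]
-x [[-86.4, -75.1], [-82.8, -1.1], [-79.2, 75.1]] 1388
+x [[79.7, -75.0], [82.0, 0.7], [86.1, 75.1]] 1045
-y [[-56.6, -111.5], [-3.5, -107.4], [56.1, -104.6]] 946
+y [[-56.8, 102.7], [-5.1, 105.9], [55.4, 110.2]] 995
[559.89316278 249.73632191 105.22056173] [ 180.     9.5 -172.1]
shift [7.800e+00 1.000e-01 1.887e+02] turn [-0.01 -9.54  0.04]
[559.89316278 249.73632191 154.82056173] [ 180.     9.5 -172.1]
shift [7.800e+00 1.000e-01 1.391e+02] turn [-0.01 -9.54  0.04]
```

>>> play_rows(grip_force=100, increments=[[[5,-0.7,30],[0,-4,0],0],[[10,-0.7,70],[0,-8,0],0],[[14,-0.7,110],[0,-9.5,0],0],[[16,-0.7,134],[0,-9.5,0],0],[[16,-0.7,139.4],[0,-9.5,0],0],[[14.4,-0.7,149],[0,-9.5,0],0],[[12,-0.7,163],[0,-9.5,0],0],[[9.8,-0.7,177],[0,-9.5,0],0],[[8.5,-0.7,185],[0,-9.5,0],0],[[7.8,-0.7,188.5],[0,-9.5,0],0],[[7.8,-0.7,188.5],[0,-9.5,0],0],[[7.8,-0.7,188.5],[0,-9.5,0],0.5],[[7.8,-0.7,188.5],[0,-9.5,0],0.8],[[7.8,-0.7,188.5],[0,-9.5,0],1],[[7.8,-0.7,188.5],[0,-9.5,0],1],[[7.8,-0.7,188.5],[0,-9.5,0],1],[[7.8,-0.7,188.5],[0,-9.5,0],1],[[7.8,-0.7,188.5],[0,-9.5,0],1]])

```text
time: 15.0
ee_pos: [0.5603, 0.2491, 0.1063]
tcp_rot: [180.0, 9.5, -172.0]
wrist_force: [-3.5, 0.2, 4.0]
opening: 0.0145
grasp_force: 97.8
```

```bash
python3 - <<'E'
from h import *
o=telemetry.get_obs(); print(o['ee_pos'],o['tcp_rot'],o['wrist_force'],o['torque'],o['opening'])
C=(569,250.2)
def tool(C,yaw,ox,oz,th,h=86):
    rc=R.from_euler('z',yaw,degrees=True)*R.from_euler('y',-th,degrees=True)
    p=np.array([C[0],C[1],0])+R.from_euler('z',yaw,degrees=True).apply([ox,0,oz])+rc.apply([0,0,h])
    return p,(rc*R.from_euler('xyz',[180,0,180],degrees=True)).as_euler('xyz',degrees=True)
p0,e0=tool(C,7.9,4.95,20.4,9.5); o2={'ee_pos':p0/1000,'tcp_rot':e0}
for th in(9.5,8,6,4,2,0):
    p,e=tool(C,7.9,30*np.sin(np.radians(th)),32.8-75*np.sin(np.radians(th))+(9.5-th)/9.5*4,th)
    go(p,e,o2)
E
```

```text
[0.56032619 0.24912505 0.10633108] [ 179.99394313    9.53107043 -171.95318264] [-3.51355714  0.21383184  4.04028489] [-0.13488112  0.34907418 -0.31806722] 0.014512136619380177
shift [-0. -0. -0.] turn [0. 0. 0.]
shift [-1.9  0.  -2.7] turn [0.  1.5 0. ]
shift [-4.5  0.  -6.1] turn [0.  3.5 0. ]
shift [-7.   0.  -9.4] turn [0.  5.5 0. ]
shift [ -9.5   0.  -12.7] turn [0.  7.5 0. ]
shift [-12.    0.  -15.8] turn [0.  9.5 0. ]
```

>>> play_rows(increments=[[[-1,0,-1.4],[0,0.8,0],1],[[-1.9,0,-2.7],[0,1.5,0],1],[[-3.2,0,-4.4],[0,2.5,0],1],[[-4.5,0,-6.1],[0,3.5,0],1],[[-5.7,0,-7.8],[0,4.5,0],1],[[-7,0,-9.4],[0,5.5,0],1],[[-8.3,0,-11],[0,6.5,0],1],[[-9.5,0,-12.7],[0,7.5,0],1],[[-10.7,0,-14.2],[0,8.5,0],1],[[-12,0,-15.8],[0,9.5,0],1],[[-12,0,-15.8],[0,9.5,0],1],[[-12,0,-15.8],[0,9.5,0],1],[[-12,0,-15.8],[0,9.5,0],1]])

```text
time: 16.3
ee_pos: [0.5692, 0.2504, 0.1233]
tcp_rot: [-180.0, -0.0, -171.9]
wrist_force: [0.5, 0.7, -4.4]
opening: 0.0146
grasp_force: 97.6
```

```bash
python3 - <<'E'
from h import *
o=telemetry.get_obs(); print(o['ee_pos'],o['tcp_rot'],o['wrist_force'],o['torque'],o['opening'])
i,P,K=cloud('wrist'); save('w6',i); j=i.astype(int); z=P[...,2]
n=(abs(P[...,0]-.569)<.12)&(abs(P[...,1]-.25)<.14)&(z>.07)&(z<.135)
a=np.radians(7.9);Rm=np.array([[np.cos(a),-np.sin(a)],[np.sin(a),np.cos(a)]])
X=(P[...,:2]*1000-[569,250.2])@Rm
m=n&(j[...,0]<1.25*j[...,2])&(abs(X[...,0])<70)&(abs(X[...,1])>25)&(abs(X[...,1])<95)
A=np.c_[X[m],np.ones(m.sum())]; zz=z[m]*1000
c=np.linalg.lstsq(A,zz,rcond=None)[0]
for _ in range(5):
    k=abs(A@c-zz)<3; c=np.linalg.lstsq(A[k],zz[k],rcond=None)[0]
print('plane deg',np.degrees(np.arctan(c[:2])),'z',c[2],k.sum())
E
```

```text
[0.56922509 0.25037771 0.12334635] [-1.79996038e+02 -3.06633172e-03 -1.71937701e+02] [ 0.47065336  0.74827146 -4.36464411] [-0.01161386  0.01382057  0.01038714] 0.014550110027055585
plane deg [-0.22623748 -0.03142037] z 96.22043873199036 58158
```

Level to 0.2°, with only its weight on the wrist. Now lifting straight out.

>>> play_rows(increments=[[[0,0,-5],[0,0,0],1],[[0,0,-12],[0,0,0],1],[[0,0,-20],[0,0,0],1],[[0,0,-30],[0,0,0],1],[[0,0,-40],[0,0,0],1],[[0,0,-55],[0,0,0],1],[[0,0,-75],[0,0,0],1],[[0,0,-95],[0,0,0],1],[[0,0,-115],[0,0,0],1],[[0,0,-130],[0,0,0],1],[[0,0,-135],[0,0,0],1],[[0,0,-135],[0,0,0],1]])

```text
time: 17.55
ee_pos: [0.5696, 0.2505, 0.2594]
tcp_rot: [180.0, 0.1, -171.9]
wrist_force: [-0.6, 0.3, -4.9]
opening: 0.0146
grasp_force: 97.7
```

```bash
python3 - <<'E'
from h import *
o=telemetry.get_obs(); print(o['ee_pos'],o['tcp_rot'],o['wrist_force'],o['torque'],o['opening'])
i,P,K=cloud('top'); sticks(i,P)
t=w(-46,0); print(t)
go([*t,258],[180,0,183]); go([*t,95],[180,0,183])
E
```

```text
[0.56964816 0.25053889 0.25940716] [ 1.79975596e+02  8.72085906e-02 -1.71938611e+02] [-0.55671945  0.32296654 -4.88925306] [-0.01694531  0.03307677 -0.04221362] 0.014559827028064238
stick? tray ctr [-71.6  -6.4] [94.1 44.1] 87.3 n 248 z 0.0167
[ 516.7630414  -258.90745399]
shift [ 1.236e+02 -4.970e+02  3.000e-01] turn [0.   0.01 5.06]
shift [ 123.6 -497.   163.3] turn [0.   0.01 5.06]
```

>>> play_rows(increments=[[[4,-15,0],[0,0,0],1],[[11,-45,0],[0,0,0],1],[[21,-85,0],[0,0,0.5],1],[[31,-125,0],[0,0,1],1],[[41,-165,0],[0,0,1.5],1],[[51,-205,0],[0,0,2],1],[[61,-245,0],[0,0,2.5],1],[[69,-277,0],[0,0,3],1],[[73,-293,0],[0,0,3],1],[[75,-300,0],[0,0,3],1],[[75,-300,0],[0,0,3],1]])

```text
time: 18.7
ee_pos: [0.5366, -0.058, 0.2579]
tcp_rot: [180.0, -0.1, -175.0]
wrist_force: [-0.2, 0.6, -4.2]
opening: 0.0145
grasp_force: 98.1
```

```bash
python3 - <<'E'
from h import *
i,P,K=cloud('top'); sticks(i,P); save('t7',cv2.resize(i[130:260,230:400],(680,520)))
i,P,K=cloud('scene'); save('s7',i)
t=w(-46,0)
go([*t,258],[180,0,183]); go([*t,95],[180,0,183])
E
```

```text
stick? tray ctr [-71.3  -1.1] [96.3 44.4] 87.8 n 247 z 0.0166
shift [ 3.810e+01 -1.997e+02  1.000e-01] turn [ 0.02 -0.03  2.08]
shift [  38.  -199.8  163.1] turn [ 0.02 -0.03  2.08]
```

View pics/s7.png

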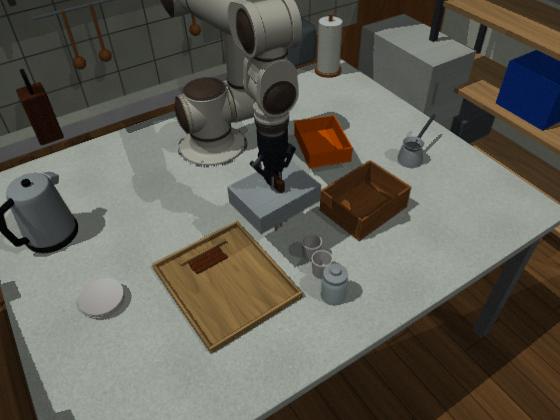

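The scene shows the cover held level, the caddy empty, and the row intact at about (208,258). On to placing the cover.

>>> play_rows(increments=[[[4,-20,0],[0,0,0.3],1],[[11,-55,0],[0,0,0.7],1],[[19,-95,0],[0,0,1.2],1],[[27,-135,0],[0,0,1.7],1],[[34,-170,0],[0,0,2.1],1],[[37,-191,0],[0,0,2.1],1],[[38,-198,0],[0,0,2.1],1],[[38,-199.8,10],[0,0,2.1],1],[[38,-199.8,40],[0,0,2.1],1],[[38,-199.8,75],[0,0,2.1],1],[[38,-199.8,110],[0,0,2.1],1],[[38,-199.8,130],[0,0,2.1],1],[[38,-199.8,140],[0,0,2.1],1],[[38,-199.8,147],[0,0,2.1],1],[[38,-199.8,153],[0,0,2.1],1],[[38,-199.8,158],[0,0,2.1],1],[[38,-199.8,161],[0,0,2.1],1],[[38,-199.8,161],[0,0,2.1],1]])

```text
time: 20.6
ee_pos: [0.517, -0.2596, 0.0975]
tcp_rot: [-180.0, 0.0, -177.0]
wrist_force: [-0.2, 0.5, -4.5]
opening: 0.0145
grasp_force: 98.2
```

>>> play_rows(increments=[[[0,0,1],[0,0,0],1],[[0,0,2],[0,0,0],1],[[0,0,2.5],[0,0,0],1],[[0,0,2.5],[0,0,0],1],[[0,0,2.5],[0,0,0],1]])

```text
time: 21.1
ee_pos: [0.517, -0.2596, 0.0952]
tcp_rot: [-180.0, 0.0, -177.0]
wrist_force: [-0.7, 0.1, -1.8]
opening: 0.0143
grasp_force: 98.9
```

>>> play_rows(increments=[[[0,0,0.3],[0,0,0],0.8],[[0,0,0.3],[0,0,0],0.5],[[0,0,0],[0,0,0],0],[[0,0,0],[0,0,0],0],[[0,0,0],[0,0,0],0],[[0,0,-10],[0,0,0],0],[[0,0,-35],[0,0,0],0],[[0,0,-75],[0,0,0],0],[[0,0,-120],[0,0,0],0],[[0,0,-155],[0,0,0],0],[[0,0,-165],[0,0,0],0],[[0,0,-165],[0,0,0],0]])

```text
time: 22.3
ee_pos: [0.5175, -0.2598, 0.2622]
tcp_rot: [-179.9, 0.2, -177.0]
wrist_force: [-0.1, -0.1, -0.3]
opening: 0.0853
grasp_force: 0.0
```

```bash
python3 - <<'E'
from h import *
i,P,K=cloud('wrist'); save('w8',i); j=i.astype(int); z=P[...,2]; X=intray(P)
m=(z>.062)&(z<.08)&(j[...,0]<1.3*j[...,2])&(abs(X[...,0]+46)<100)&(abs(X[...,1])<120)
q=X[m].astype(np.float32); print(cv2.minAreaRect(q),m.sum())
A=np.c_[q,np.ones(len(q))]; c=np.linalg.lstsq(A,z[m]*1000,rcond=None)[0]; print(np.degrees(np.arctan(c[:2])),A.mean(0)@c)
m=(z>.019)&(z<.03)
for n,mm in(('+y',(abs(X[...,1]-139)<12)&(abs(X[...,0])<110)),('-y',(abs(X[...,1]+139)<12)&(abs(X[...,0])<110))):
    r=X[mm&m]
    if len(r)>20: print(n,len(r),cv2.minAreaRect(r.astype(np.float32)))
# approach to cup at (633.5,3.1)
go([634,3,200],[180,0,170])
E
```

```text
((-45.82054901123047, -1.987030029296875), (200.3282928466797, 149.9954833984375), 89.81932067871094) 29593
[-0.03132573 -0.03734089] 68.12816839632356
+y 1256 ((-18.231544494628906, 138.5365447998047), (183.5380096435547, 9.196052551269531), 0.3834591805934906)
-y 1245 ((-19.022911071777344, -139.35093688964844), (9.484052658081055, 181.7999725341797), 89.88299560546875)
shift [-130.2  256.2   60.2] turn [-0.02  0.04 12.96]
```

View pics/w8.png

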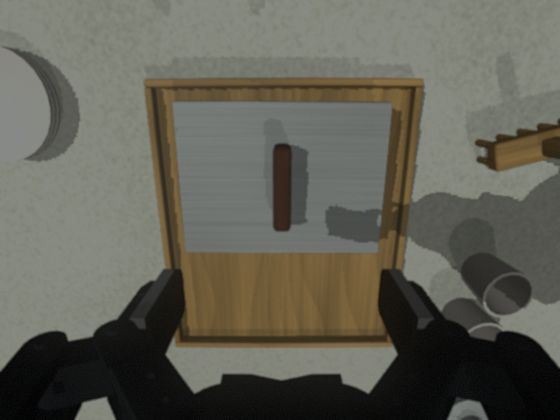

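The cover lies flat at tray (-46,-2) with its top at 68 mm. The wrist view shows it square inside the rim, rows 100–253, and the cups on the right. Next, the near cup.

>>> play_rows(increments=[[[-10,20,0],[0,0,1],0],[[-30,55,5],[0,0,3],0],[[-50,95,12],[0,0,5],0],[[-70,137,20],[0,0,7],0],[[-90,177,30],[0,0,9],0],[[-110,216,42],[0,0,11],0],[[-123,242,54],[0,0,13],0],[[-129,254,60],[0,0,13],0],[[-130,256,60],[0,0,13],0],[[-130,256,60],[0,0,13],0]])

```text
time: 23.35
ee_pos: [0.6331, 0.0023, 0.1995]
tcp_rot: [-180.0, -0.1, 170.0]
wrist_force: [0.6, 0.3, 0.2]
opening: 0.0855
grasp_force: 0.0
```

```bash
python3 - <<'E'
from h import *
i,P,K=cloud('wrist'); save('w9',i); z=P[...,2]
for c in((.634,.003),(.700,-.009)):
    m=(np.hypot(P[...,0]-c[0],P[...,1]-c[1])<.04)&(z>.057)&(z<.068)
    q=P[m][:,:2]*1000; print(len(q),cv2.minEnclosingCircle(q.astype(np.float32)),np.median(z[m]))
go([634,3,45],[180,0,170])
E
```

```text
1005 ((635.2681274414062, 0.5446392893791199), 29.61445426940918) 0.061969104058859664
1005 ((695.1013793945312, -10.436202049255371), 35.83469772338867) 0.06171254216962013
shift [ -0.6   1.4 155.1] turn [-0.02 -0.   -0.06]
```

View pics/w9.png

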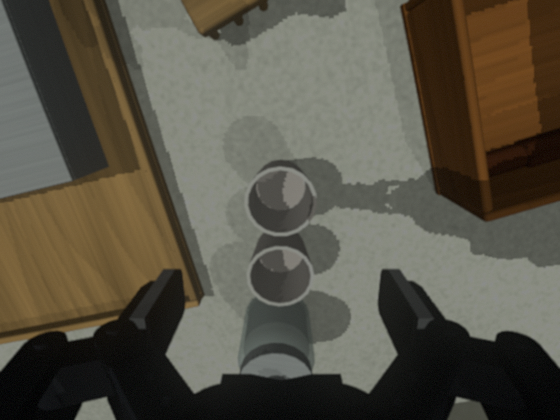

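The view shows the near cup at (281,200) and the far cup at (280,275), with the jar just behind at (278,340). Both cups lie on the tool's centre line. Descending on the near cup.

>>> play_rows(grip_force=30, increments=[[[-2,-1,30],[0,0,0],0],[[-2,-1,70],[0,0,0],0],[[-2,-1,105],[0,0,0],0],[[-2,-1,130],[0,0,0],0],[[-2,-1,147],[0,0,0],0],[[-2,-1,154],[0,0,0],0],[[-2,-1,154],[0,0,0],0],[[-2,-1,154],[0,0,0],0.2],[[-2,-1,154],[0,0,0],0.4],[[-2,-1,154],[0,0,0],0.6],[[-2,-1,154],[0,0,0],0.6],[[-2,-1,154],[0,0,0],0.6],[[-2,-1,154],[0,0,0],0.6]])

```text
time: 24.7
ee_pos: [0.6362, 0.0013, 0.0478]
tcp_rot: [-180.0, 0.2, 170.0]
wrist_force: [-1.8, -1.7, 7.1]
opening: 0.0571
grasp_force: 31.6
```

```bash
python3 - <<'E'
from h import *
o=telemetry.get_obs(); print(o['ee_pos'],o['opening'],o['grasp_force'])
t=w(80,-35); print(t); go([*t,180],[180,0,183]); go([*t,54],[180,0,183])
E
```

```text
[0.63616232 0.00128707 0.04784072] 0.057116596436227324 31.643312461674213
[ 644.42212125 -287.26515722]
shift [ -58.8 -282.7 -132. ] turn [ -0.02   0.15 -13.04]
shift [ -58.5 -282.7   -6. ] turn [ -0.02   0.15 -13.04]
```

>>> play_rows(increments=[[[0,0,-10],[0,0,0],0.6],[[0,0,-35],[0,0,0],0.6],[[0,0,-70],[0,0,0],0.6],[[-3,-12,-90],[0,0,-1],0.6],[[-9,-40,-95],[0,0,-3],0.6],[[-17,-78,-95],[0,0,-5],0.6],[[-26,-118,-95],[0,0,-7],0.6],[[-34,-158,-95],[0,0,-9],0.6],[[-43,-198,-95],[0,0,-11],0.6],[[-51,-236,-95],[0,0,-13],0.6],[[-56,-266,-95],[0,0,-13],0.6],[[-58.5,-279,-95],[0,0,-13],0.6],[[-58.5,-282.7,-90],[0,0,-13],0.6],[[-58.5,-282.7,-70],[0,0,-13],0.6],[[-58.5,-282.7,-45],[0,0,-13],0.6],[[-58.5,-282.7,-28],[0,0,-13],0.6],[[-58.5,-282.7,-18],[0,0,-13],0.6],[[-58.5,-282.7,-13],[0,0,-13],0.6],[[-58.5,-282.7,-13],[0,0,-13],0.6]])

```text
time: 26.6
ee_pos: [0.6437, -0.2863, 0.0589]
tcp_rot: [180.0, -0.0, -177.0]
wrist_force: [-0.3, -0.1, -1.7]
opening: 0.0568
grasp_force: 32.4
```

>>> play_rows(increments=[[[0,0,1],[0,0,0],0.6],[[0,0,2],[0,0,0],0.6],[[0,0,2.5],[0,0,0],0.6],[[0,0,2.5],[0,0,0],0.6]])

```text
time: 27.0
ee_pos: [0.6438, -0.2871, 0.0567]
tcp_rot: [-180.0, 0.0, -177.0]
wrist_force: [0.0, 0.3, -1.2]
opening: 0.0572
grasp_force: 32.5
```

>>> play_rows(increments=[[[0,0,0.7],[0,0,0],0.6],[[0,0,1.4],[0,0,0],0.6],[[0,0,2],[0,0,0],0.6],[[0,0,2],[0,0,0],0.6]])

```text
time: 27.4
ee_pos: [0.644, -0.2872, 0.0559]
tcp_rot: [-180.0, 0.1, -177.0]
wrist_force: [-2.3, -0.3, 6.7]
opening: 0.057
grasp_force: 32.9
```

Contact with the floor. Releasing, and rising for a check of this cup.

>>> play_rows(increments=[[[0,0,0],[0,0,0],0.4],[[0,0,0],[0,0,0],0.2],[[0,0,0],[0,0,0],0],[[0,0,0],[0,0,0],0],[[0,0,-8],[0,0,0],0],[[0,0,-30],[0,0,0],0],[[0,0,-70],[0,0,0],0],[[0,0,-110],[0,0,0],0],[[0,0,-135],[0,0,0],0],[[0,0,-145],[0,0,0],0],[[0,0,-145],[0,0,0],0]])

```text
time: 28.5
ee_pos: [0.6442, -0.2872, 0.2009]
tcp_rot: [-179.9, 0.1, -177.0]
wrist_force: [0.2, 0.5, -1.0]
opening: 0.0851
grasp_force: 0.0
```

```bash
python3 - <<'E'
from h import *
i,P,K=cloud('wrist'); save('w10',i); z=P[...,2]; X=intray(P)
m=(np.hypot(X[...,0]-80,X[...,1]+35)<50)&(z>.062)&(z<.08); q=X[m].astype(np.float32)
print(cv2.minEnclosingCircle(q),np.median(z[m])); A=np.c_[q,np.ones(len(q))]; c=np.linalg.lstsq(A,z[m]*1000,rcond=None)[0]; print(np.degrees(np.arctan(c[:2])))
i,P,K=cloud('top'); z=P[...,2]
m=(np.hypot(P[...,0]-.7,P[...,1]+.009)<.04)&(z>.055)&(z<.068); q=P[m][:,:2]*1000; print('cup',len(q),cv2.minEnclosingCircle(q.astype(np.float32)))
go([695,-9,200],[180,0,170])
E
```

```text
((78.84558868408203, -36.1378288269043), 29.737024307250977) 0.06972064621943759
[-1.69456565 -0.10738751]
cup 56 ((699.9276733398438, -8.97255802154541), 29.367107391357422)
shift [-65.9 274.9  -2.1] turn [ 0.04 -0.11 12.96]
```

>>> play_rows(increments=[[[-4,15,0],[0,0,1],0],[[-12,50,0],[0,0,3],0],[[-22,90,0],[0,0,5],0],[[-32,132,0],[0,0,7],0],[[-42,174,0],[0,0,9],0],[[-52,216,0],[0,0,11],0],[[-60,250,0],[0,0,13],0],[[-65,270,0],[0,0,13],0],[[-66,275,0],[0,0,13],0],[[-66,275,0],[0,0,13],0]])

```text
time: 29.6
ee_pos: [0.6952, -0.009, 0.1984]
tcp_rot: [-180.0, -0.1, 170.0]
wrist_force: [-0.4, -0.7, 0.6]
opening: 0.0852
grasp_force: 0.0
```

```bash
python3 - <<'E'
from h import *
i,P,K=cloud('wrist'); save('w11',i); z=P[...,2]
m=(np.hypot(P[...,0]-.7,P[...,1]+.009)<.045)&(z>.057)&(z<.068); q=P[m][:,:2]*1000; print('cup',len(q),cv2.minEnclosingCircle(q.astype(np.float32)))
m=(np.hypot(P[...,0]-.782,P[...,1]+.028)<.06)&(z>.08); q=P[m][:,:2]*1000; print('jar',len(q),cv2.minEnclosingCircle(q.astype(np.float32)),np.nanmax(z[m]))
go([695,-9,56],[180,0,170])
E
```

```text
cup 1020 ((702.0850830078125, -11.46282958984375), 29.632917404174805)
jar 4877 ((782.9955444335938, -29.958858489990234), 32.47658920288086) 0.11263104417365331
shift [  0.2   1.  142.7] turn [-0.03 -0.06 -0.03]
```

>>> play_rows(increments=[[[-4,-1.3,25],[0,0,0],0],[[-4,-1.3,60],[0,0,0],0],[[-4,-1.3,95],[0,0,0],0],[[-4,-1.3,120],[0,0,0],0],[[-4,-1.3,135],[0,0,0],0],[[-4,-1.3,141],[0,0,0],0],[[-4,-1.3,141],[0,0,0],0],[[-4,-1.3,141],[0,0,0],0.2],[[-4,-1.3,141],[0,0,0],0.4],[[-4,-1.3,141],[0,0,0],0.6],[[-4,-1.3,141],[0,0,0],0.6],[[-4,-1.3,141],[0,0,0],0.6],[[-4,-1.3,141],[0,0,0],0.6]])

```text
time: 30.95
ee_pos: [0.7, -0.011, 0.0605]
tcp_rot: [180.0, 0.2, 170.0]
wrist_force: [-0.2, -0.8, 6.0]
opening: 0.0569
grasp_force: 31.8
```

```bash
python3 - <<'E'
from h import *
o=telemetry.get_obs(); print(o['ee_pos'],o['opening'],o['grasp_force'],o['wrist_force'])
t=w(78,75); print(t); go([*t,150],[180,0,183]); go([*t,70],[180,0,183])
E
```

```text
[ 0.69995488 -0.01104019  0.06052342] 0.056876463011935316 31.799500286579132 [-0.22749868 -0.83482525  6.01284842]
[ 636.66790699 -177.52058031]
shift [  33.  -175.   -89.6] turn [ -0.02   0.17 -13.03]
shift [  33.3 -175.    -9.6] turn [ -0.02   0.17 -13.03]
```

>>> play_rows(increments=[[[0,0,-10],[0,0,0],0.6],[[0,0,-35],[0,0,0],0.6],[[0,0,-70],[0,0,0],0.6],[[2,-8,-90],[0,0,-1],0.6],[[6,-32,-95],[0,0,-3],0.6],[[12,-65,-95],[0,0,-6],0.6],[[19,-100,-95],[0,0,-9],0.6],[[26,-135,-95],[0,0,-12],0.6],[[31,-162,-95],[0,0,-13],0.6],[[33,-172,-95],[0,0,-13],0.6],[[33.2,-175,-90],[0,0,-13],0.6],[[33.2,-175,-70],[0,0,-13],0.6],[[33.2,-175,-45],[0,0,-13],0.6],[[33.2,-175,-28],[0,0,-13],0.6],[[33.2,-175,-18],[0,0,-13],0.6],[[33.2,-175,-14],[0,0,-13],0.6],[[33.2,-175,-14],[0,0,-13],0.6]])

```text
time: 32.65
ee_pos: [0.6361, -0.177, 0.0724]
tcp_rot: [180.0, -0.0, -177.0]
wrist_force: [0.1, 0.9, -0.6]
opening: 0.0569
grasp_force: 32.4
```

>>> play_rows(increments=[[[0,0,1],[0,0,0],0.6],[[0,0,2],[0,0,0],0.6],[[0,0,3],[0,0,0],0.6],[[0,0,3.5],[0,0,0],0.6],[[0,0,3.5],[0,0,0],0.6]])

```text
time: 33.15
ee_pos: [0.6359, -0.1776, 0.069]
tcp_rot: [180.0, 0.0, -177.0]
wrist_force: [0.1, -0.2, -0.9]
opening: 0.057
grasp_force: 32.4
```

>>> play_rows(increments=[[[0,0,0.7],[0,0,0],0.6],[[0,0,1.4],[0,0,0],0.6],[[0,0,2],[0,0,0],0.6],[[0,0,2],[0,0,0],0.6]])

```text
time: 33.55
ee_pos: [0.6363, -0.1775, 0.0686]
tcp_rot: [-180.0, 0.1, -177.0]
wrist_force: [-2.3, 0.6, 8.7]
opening: 0.0566
grasp_force: 33.1
```

>>> play_rows(increments=[[[0,0,0],[0,0,0],0.4],[[0,0,0],[0,0,0],0.2],[[0,0,0],[0,0,0],0],[[0,0,0],[0,0,0],0],[[0,0,-8],[0,0,0],0],[[0,0,-30],[0,0,0],0],[[0,0,-70],[0,0,0],0],[[0,0,-110],[0,0,0],0],[[0,0,-145],[0,0,0],0],[[20,0,-180],[0,0,0],0],[[55,0,-195],[0,0,0],0],[[95,0,-195],[0,0,0],0],[[120,0,-195],[0,0,0],0],[[130,0,-195],[0,0,0],0],[[130,0,-195],[0,0,0],0]])

```text
time: 35.05
ee_pos: [0.5056, -0.1844, 0.263]
tcp_rot: [-180.0, 0.1, -177.1]
wrist_force: [0.6, -0.8, 0.6]
opening: 0.0856
grasp_force: 0.0
```

```bash
python3 - <<'E'
from h import *
i,P,K=cloud('wrist'); save('w12',i); z=P[...,2]; X=intray(P)
for c in((79,-36),(78,75)):
    m=(np.hypot(X[...,0]-c[0],X[...,1]-c[1])<45)&(z>.064)&(z<.076); q=X[m].astype(np.float32)
    if len(q): print('cup',cv2.minEnclosingCircle(q),np.median(z[m]),len(q))
j=i.astype(int); m=(z>.062)&(z<.08)&(j[...,0]<1.3*j[...,2])&(abs(X[...,0]+46)<73)&(abs(X[...,1])<98)
A=np.c_[X[m],np.ones(m.sum())]; c=np.linalg.lstsq(A,z[m]*1000,rcond=None)[0]; print('cover',np.degrees(np.arctan(c[:2])),A.mean(0)@c)
i,P,K=cloud('scene'); save('s12',i)
E
```

```text
cup ((78.32878112792969, -33.63499450683594), 29.867996215820312) 0.06936900349305883 336
cup ((79.16297912597656, 74.35939025878906), 29.390094757080078) 0.06930602124399785 663
cover [-0.05996545 -0.03167313] 68.24292903921805
```

View pics/w12.png

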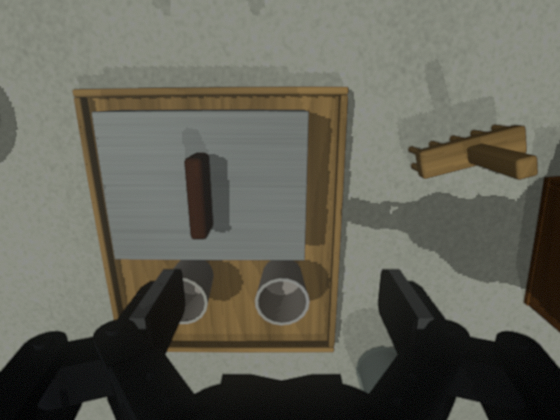

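View pics/s12.png

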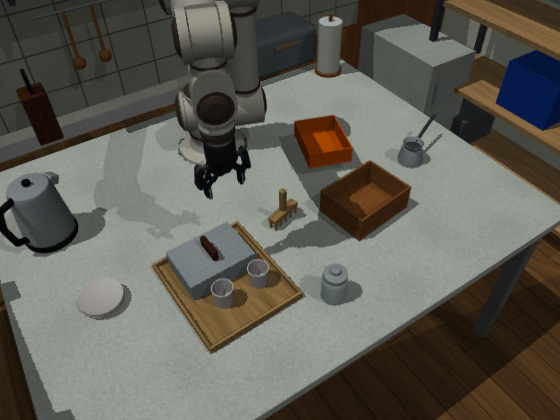

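The cover is flat, with both cups upright at (223,292) and (258,272) in the scene view. The rake is standing at (283,210), and no loose stick is visible. Handing in.

```bash
python3 -c "
from workcell import workorder; print(workorder.job_done())"
```

```text
the job is handed in; nothing more can be done
None
```

The job is handed in, but no verdict came back: the three sticks are raked parallel under the cover (last seen just before it was lowered), the cover was levelled in the caddy before lifting and sits flat, both cups stand upright beyond it, and the rake is back on the counter.

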